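Clear a broken clamp foot from a microscope accessory rail

ROBOT

A 6-joint arm with a two-finger parallel gripper is mounted at the origin on the work surface. World frame = base frame: x ahead of the robot, y to its left, z up, the work surface at z = 0. Lengths are in m, angles in rad, forces in N, time in s.
With the tool pointing down it reaches from about 0.325 to 0.9 m from the base axis. Payload 6.1 kg.
Tool frame: the origin (TCP) lies on the centre line of the jaws, within the pads' length; the fingertips stand 22 mm ahead of it and the grasp point (between the pads) lies 3 mm ahead of it (bot.tips_ahead is the distance from the TCP to the fingertips, in m); z points along the fingers, y is the line along which they close (so a half turn about z gives the same grasp; the last joint's range is limited). The gripper opens to 85 mm and grips with 20 to 120 N. Pads are 22 mm wide; open, the fingers measure 114 mm over their backs; the gripper's body (76 mm by 85 mm) begins 54 mm behind the grasp point. The pads swing forward as they close: fully open they stand 13 mm farther back than shut.
Start: joints at [1.128, 0.22, 1.526, -0, 1.395, -0.126], TCP at [0.195, 0.594, 0.253] pointing down, gripper open.
Joint ranges: [-2.98, 2.98], [-0.91, 2.08], [0.09, 2.57], [-1.24, 4.39], [0.2, 2.65], [-2.68, 2.68]. Speed limits (rad/s): [2.57, 2.57, 3.01, 3.14, 3.14, 3.14].

INTERFACE

Orientations are given as a rotation vector (axis times angle).
In Python, from bench import readout, vision, sign_off, bot gives the robot as it stands. The module is installed in compiled form; this text tells all that it offers.
- The arm moves only by the shell command python3 -m creep 'ROWS' [OPENING] [FORCE]. ROWS is JSON, a list of rows, each a list of 4 numbers: the shift along the tool's x, y, z in m, then the turn about the tool's z in rad. A call has 1 to 12 rows; each row shifts and turns the commanded pose from where the row before left it, along the tool's axes as they then stand; what a row does not reach is not made up. A row lasts 1/12 s, in which the tool goes at most 41.7 mm and 7.16 degrees, less where a joint would pass 70% of its speed; a pose out of reach is approached as far as the arm can. A call is refused whole if a number of a shift passes 0.0417 or a number of a turn 0.125, either way. A call with a gripper value outside its range is refused whole. OPENING is the finger opening in m, from 0 to 0.0854, set as the call begins (- or left out, the last holds). The fingers move at their own pace and stop on an object; FORCE is the grip in N (left out, the last holds). Time passes only in rows, so rows that do not move let the fingers close. It gives the time, the measured TCP pose, the force, the opening and the grip force at its end, in the units of the state.
- readout.get_state(): the state, without advancing time (a new reading comes with each control period).
- vision.snapshot(name): name is "side" or "top"; returns a dict with "frame" (400x640x3 uint8, red, green, blue), "range_z" (400x640 float32, m along the optical axis (not along the pixel's ray), 0 where there is no reading), "vfov" (degrees; the focal length in pixels is half the picture's height over the tangent of half this angle, whatever the lens; pixels are square), "cx", "cy" (the principal point, pixels), "dist" ([k1, k2, p1, p2, k3] as OpenCV has them; the pictures are not rectified), "R" (3x3) and "t" (3): a world point X has camera coordinates R X + t. Camera axes: x right, y down, z forward; pixel columns grow to the right and rows downward; lengths in m; the calibration is good to about 2 mm. A picture is of the moment at which its call begins.
- sign_off(): hands the job in; it is judged then, once.
The state is a dict: "time_s": time; "joint_pos": joint angles; "qd": joint speeds; "joint_efforts": joint torques, N m; "tcp_pos": TCP position; "eef_rot": TCP orientation; "force": force on the tool from outside, world axes, zero at the start; "wrist_torque": the same for the moment, N m; "gripper_width": finger opening in m; "finger_force": force on a finger pad.
Only numpy, scipy, OpenCV 4.12 (cv2) and the standard library are available. Lean on these libraries where they do the work, as an engineer would, in place of code of your own. Each camera call takes 0.05 s, during which the arm holds its last target. There are 200 camera calls.

TASK

A broken orange clamp foot is stuck in the T-slot of the accessory rail: let the foot of the blue-handled scraper down through the slot lengthwise on the blue-capped side of the scrap, turn it a quarter turn so that it lies crosswise under the lips, and push the scrap out of the open end into the grey catch pan. Lean on it steadily where the sprung ball stop in the slot holds it, which gives way only slowly: shoving would crack the brittle scrap; do not touch it with the gripper or ram the scraper against the rail. Then stand the scraper upright on its black rubber pad, leaving the bottle, jar and slide box alone.

Things in the scene. Friction and masses are not known exactly. Their poses are not given: they have to be found in the camera images.
- rail: Aluminium T-slot rail, fixed to the bench, 240 long (x) x 64 wide (y) x 52 high. Origin: centre of its underside on the bench; z up; x runs along the slot to the open end at x = +120. A blue cap closes the slot from x = -120 to -108 (top at 52). Four low clamps (8 high) reach y = +-52
- slot_floor (a point): Point on the slot's floor half-way along the rail, 30 above the bench, axes as the rail's. Slot centred on y = 0: channel 31 wide and 14 high above the floor, then the neck, 18 wide, between lips 8 thick whose top is 22 above the floor
- pan_centre (a point): Centre of the inner floor of the grey catch pan, 3 above the bench, axes as the rail's. The pan is fixed to the rail's open end, 100 x 100, rim 25 above the bench (lower than the slot floor), no wall on the rail's side
- scrap_centre (a point): Centre of the orange broken clamp foot, a loose plastic block (about 40 g) 22 (its x, along the slot) x 27 (y) x 12 high, with a stump 10 across and 6 high on top. It lies on the slot floor, captive under the lips, from 35 before to 12 past the rail's middle, so before the ball stop
- scraper_grip (a point): Centre of the scraper's grip, 66 above the foot's underside. The scraper is loose (about 160 g), stands upright, 92 tall, z up: blue square handle 22 x 22 from 36 to 92 above the underside, its faces square to x and y; round stem 12 across below it; steel foot at the bottom 14 (x) x 26 (y) x 9 high
- scraper_foot (a point): Centre of the scraper's steel foot, 4.5 above its underside. Its y is the foot's 26 mm long direction, x the 14 mm short one: the foot passes the 18 mm neck only with y along the slot, and turns freely in the 31 mm channel once fully below the lips
- scrap: The whole orange scrap; origin at the centre of its underside. On its way, at an unmeasured place 50 to 75 past the rail's middle, a damped spring ball stop (dark steel dome) bulges 5 out of the slot floor and arrests it. The stop sinks slowly under a steady push of 10 to 20 N, in some 3 to 10 s; a fast push meets far more. The plastic cracks above 30 N. The stop also yields to the foot
- pad: Black rubber pad, fixed, 100 x 100 x 4, on which the scraper stands. Origin: centre of its underside, z up
- scraper: The whole scraper; origin at the centre of the foot's underside, axes as for its foot
- reagent: Amber bottle, 60 across, 120 tall, loose; origin at the centre of its underside. Leave alone
- jar: Specimen jar with a yellow cap, 56 across, 65 tall, loose; origin at the centre of its underside. Leave alone
- slidebox: Green slide box, 86 x 101 x 35, loose; origin at the centre of its underside. Leave alone
Not all that is in view belongs to the job. What is shaped like the scraper but brown or white is not meant.

How it is judged:
On the way, in this order (a step that is already met when the one before it is completed fails the run):
1. the scraper's foot is under the lips, crosswise (within 20 degrees), between the blue cap and the scrap, which is still in the slot (z of scraper_foot in the frame of rail between 0.028 and 0.0425 m and y of scraper_foot in the frame of rail between -0.006 and 0.006 m and x of scraper_foot in the frame of rail above -0.11 m and angle between the y axis of scraper_foot and the y axis of rail, either way round below 0.35 rad and x of scraper_foot in the frame of scrap_centre below -0.01 m and x of scrap_centre in the frame of rail below 0.05 m), for 0.1 s.
2. the scrap lies in the catch pan (x of scrap_centre in the frame of rail between 0.12 and 0.22 m and y of scrap_centre in the frame of rail between -0.05 and 0.05 m and z of scrap_centre in the frame of rail below 0.026 m), for 0.2 s.
At the end, for the whole second after the job is handed in: The scrap lies in the catch pan (its centre within the pan's outline and below 26 mm over the bench); the scraper stands upright (within 6 degrees), foot flat on the rubber pad with the foot's centre within the pad's outline; both at rest and released (all of step 2 and x of scraper_foot in the frame of pad between -0.05 and 0.05 m and y of scraper_foot in the frame of pad between -0.05 and 0.05 m and z of scraper_foot in the frame of pad between 0 and 0.013 m and angle between scraper_grip's own z axis and vertical below 0.1 rad and linear speed of each of scraper, scrap below 0.02 m/s); the robot touches nothing.
It fails at once if the bottle, the jar or the slide box is moved more than 15 mm or tipped (distance of any of reagent, jar, slidebox from where it was at the start of the episode above 0.015 m or angle between any of reagent, jar, slidebox's own z axis and vertical above 0.3 rad).
It fails at once if the scrap is cracked: the scraper pushes it with over 30 N (contact force between scraper and scrap above 30 N).
It fails at once if the scraper is rammed against the rail (over 45 N) (contact force between scraper and rail above 45 N).
It fails at once if the scrap is touched by the gripper (contact force between the fingers and scrap above 0.5 N).
It also fails if it takes over 72 s, if anything falls off the work surface, if the arm or the gripper's body presses on something with over 40 N, if the wrist force passes 120 N, or if a joint passes its speed limit or range.

## Working session

There is one attempt and no reset: what is moved stays moved. The work goes in short steps, Python scripts to look and compute and a shell command to move; the robot and the scene stay as the last step left them, time stands still between calls to the robot, and variables do not carry over. Pictures are saved under pics/ and viewed, at most 10 in all, crops included, and the job is handed in when it is done.

```bash
mkdir -p pics; cat > h.py <<'E'
import numpy as np, cv2, pickle
from bench import readout, vision
def snap(n):
    d=vision.snapshot(n); f=200/np.tan(np.radians(d['vfov'])/2)
    d['K']=np.array([[f,0,d['cx']],[0,f,d['cy']],[0,0,1.]]); d['R']=np.array(d['R']); d['t']=np.array(d['t']); d['dist']=np.array(d['dist'],float)
    return d
def ray(d,px):
    u=cv2.undistortPoints(np.array(px,float).reshape(-1,1,2),d['K'],d['dist']).reshape(-1,2)
    v=np.c_[u,np.ones(len(u))]@d['R']; return -d['R'].T@d['t'],v
def onz(d,px,z):
    o,v=ray(d,px); return o+v*((z-o[2])/v[:,2])[:,None]
def cloud(d):
    g=np.stack(np.meshgrid(np.arange(640),np.arange(400)),-1).reshape(-1,2)
    o,v=ray(d,g); P=o+v*d['range_z'].reshape(-1,1); P[d['range_z'].ravel()<=0]=np.nan
    return P.reshape(400,640,3)
def proj(d,P):
    return cv2.projectPoints(np.array(P,float).reshape(-1,1,3),cv2.Rodrigues(d['R'])[0],d['t'],d['K'],d['dist'])[0].reshape(-1,2)
def save(d,name,crop=None,s=1):
    im=d['frame'][:,:,::-1]
    if crop: im=im[crop[1]:crop[3],crop[0]:crop[2]]
    cv2.imwrite('pics/'+name,cv2.resize(im,None,fx=s,fy=s,interpolation=cv2.INTER_CUBIC))
E
python3 - <<'E'
from h import *
for n in('top','side'):
    d=snap(n); pickle.dump(d,open(n+'0.pkl','wb')); save(d,n+'0.png',s=1.25); print(n,-d['R'].T@d['t'],d['R'][2],d['dist'],d['vfov'])
print(readout.get_state())
E
```

```text
top [ 0.42604067 -0.08500498  1.10123267] [ 0.16313653 -0.01388269 -0.98650583] [0.00341213 0.         0.         0.         0.        ] 47.52433802773879
side [ 0.30258531 -1.22805958  0.89298681] [ 0.21254278  0.79954706 -0.56173844] [-0.03295005  0.          0.          0.          0.        ] 42.20873442288174
{'time_s': 0.1, 'joint_pos': array([ 1.12789367e+00,  2.21146458e-01,  1.52750554e+00,  1.24946991e-06,
        1.39469906e+00, -1.26106087e-01]), 'qd': array([-3.01229193e-03,  8.96288952e-07, -4.31922715e-03,  8.93784074e-04,
        1.60799147e-04, -9.70635521e-04]), 'joint_efforts': array([ 9.14792072e-04, -4.98242998e+01, -3.90547299e+01, -2.33712481e-04,
        5.75785147e-03,  5.37752776e-07]), 'tcp_pos': array([0.19448965, 0.5934332 , 0.25230442]), 'eef_rot': array([-4.95466726e-01, -3.10177398e+00,  2.65010347e-03]), 'force': array([-0.42093656, -0.30978604,  0.47854905]), 'wrist_torque': array([ 0.04157445,  0.03439391, -0.00740786]), 'finger_force': 0.0, 'gripper_width': 0.08552393500456797}
```

View pics/top0.png

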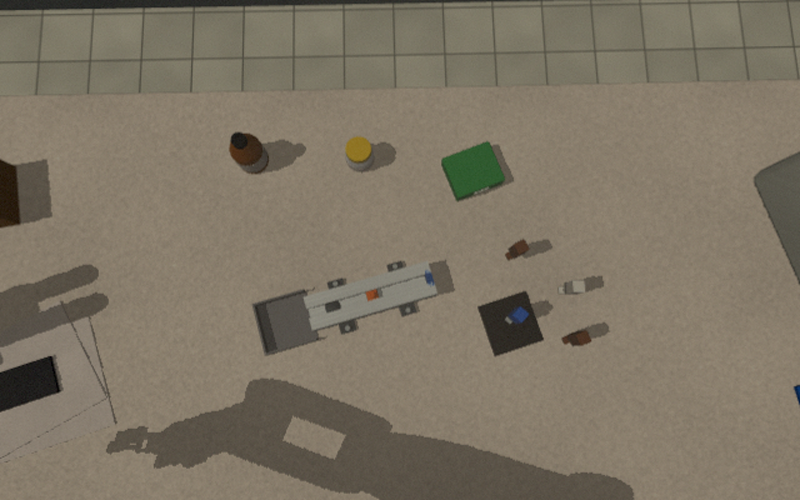

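View pics/side0.png

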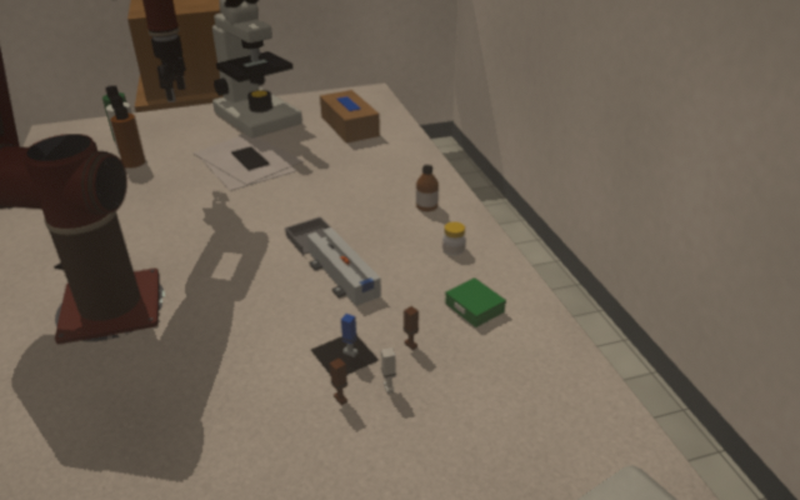

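The top picture (shown at 1.25x) has the rail from the open end and pan at (308,312) to the blue cap at (432,278). The orange scrap is at (372,295) and a dark dome-like spot at (333,306). The scraper-like candidates are blue (518,315) on the black pad (510,323), brown (517,249), white (573,287) and brown (577,338). I choose the blue one. The side view agrees, with blue at (348,330).

```bash
cat > m.py <<'E'
from h import *
import sys
def load(n,fresh): return snap(n) if fresh else pickle.load(open(n+'0.pkl','rb'))
fresh=len(sys.argv)>1
for n in('top','side'):
    d=load(n,fresh); P=cloud(d); h=cv2.cvtColor(d['frame'],cv2.COLOR_RGB2HSV); H,S,V=h[...,0],h[...,1],h[...,2]
    z=P[...,2]
    def rect(m,nm):
        q=P[m]; 
        if len(q)<4: print(n,nm,len(q)); return
        r=cv2.minAreaRect(q[:,:2].astype(np.float32)*1000); print(n,nm,len(q),'c',np.round(r[0],1),'sz',np.round(r[1],1),'ang',round(r[2],1),'mean',np.round(q.mean(0)*1000,1),'z',np.round(np.percentile(q[:,2],[2,50,98])*1000,1))
    ws=(P[...,0]>.2)&(P[...,0]<.7)&(P[...,1]<.3)&(P[...,1]>-.45)
    blue=(H>105)&(H<130)&(S>100)&ws
    _,lab,st,ce=cv2.connectedComponentsWithStats(blue.astype(np.uint8))
    for i in range(1,len(st)):
        if st[i,4]>8:
            print('px',np.round(ce[i]),st[i]); rect(lab==i,'blue'); rect((lab==i)&(z>.085),'bluetop')
    rect((H<12)&(S>150)&(V>110)&ws&(z<.07)&(z>.03),'orange')
    rect((S<60)&ws&(z>.047)&(z<.057)&(P[...,1]>-.2),'railtop')
    rect((V<60)&ws&(abs(z)<.012)&(P[...,1]<-.12),'pad')
E
python3 m.py
python3 - <<'E'
from h import *
a=pickle.load(open('top0.pkl','rb'));b=pickle.load(open('side0.pkl','rb'))
i=a['frame'][190:300,190:490,::-1]; j=b['frame'][165:330,215:365,::-1]
i=cv2.resize(i,(780,286),interpolation=cv2.INTER_CUBIC); j=cv2.resize(j,(281,309),interpolation=cv2.INTER_CUBIC)
o=np.zeros((600,780,3),np.uint8); o[:286]=i; o[288:597,:281]=j; o[288:580,290:780]=cv2.resize(a['frame'][205:265,240:355,::-1],(490,292),interpolation=cv2.INTER_CUBIC)
cv2.imwrite('pics/crop1.png',np.clip(o*1.6,0,255).astype(np.uint8))
E
```

```text
px [343. 222.] [341 219   6   8  29]
top blue 29 c [ 546.7 -144.2] sz [17.3  8.6] ang 18.8 mean [ 547.  -144.1   52. ] z [48.2 52.4 55.3]
top bluetop 0
px [415. 252.] [408 245  15  13 117]
top blue 117 c [ 478.2 -308.8] sz [23.3 45.8] ang 31.0 mean [ 472.6 -300.1   89.1] z [ 2.5 94.6 98.4]
top bluetop 101 c [ 472.4 -300.3] sz [21.4 21.9] ang 46.7 mean [ 472.3 -299.8   94.9] z [86.6 94.9 98.4]
top orange 44 c [518.9 -35.6] sz [15.1 17.5] ang 12.2 mean [519.1 -34.4  43.4] z [38.2 43.1 50.3]
top railtop 2058 c [517.  -33.4] sz [ 64.4 240.3] ang 15.0 mean [516.2 -32.2  51.5] z [47.8 51.5 55.4]
top pad 1458 c [ 461.7 -300.5] sz [97.  99.8] ang 16.7 mean [ 459.5 -298.     3.3] z [-0.9  3.4  7.4]
px [278. 255.] [274 252   9   7  42]
side blue 42 c [ 471.1 -307.1] sz [19.3 17.2] ang 43.1 mean [ 471.5 -306.9   95.4] z [92.4 95.6 97.9]
side bluetop 42 c [ 471.1 -307.1] sz [19.3 17.2] ang 43.1 mean [ 471.5 -306.9   95.4] z [92.4 95.6 97.9]
side orange 7 c [523.9 -41.1] sz [8.  8.8] ang 30.9 mean [523.1 -41.5  43.7] z [40.5 43.1 48.2]
side railtop 893 c [516.  -35.5] sz [ 68.9 244.8] ang 15.1 mean [517.1 -45.2  51.8] z [47.6 51.9 55.5]
side pad 734 c [ 463.6 -272.2] sz [200.3 248.1] ang 26.0 mean [ 463.2 -306.2    4.1] z [-0.   4.1  8.9]
```

View pics/crop1.png

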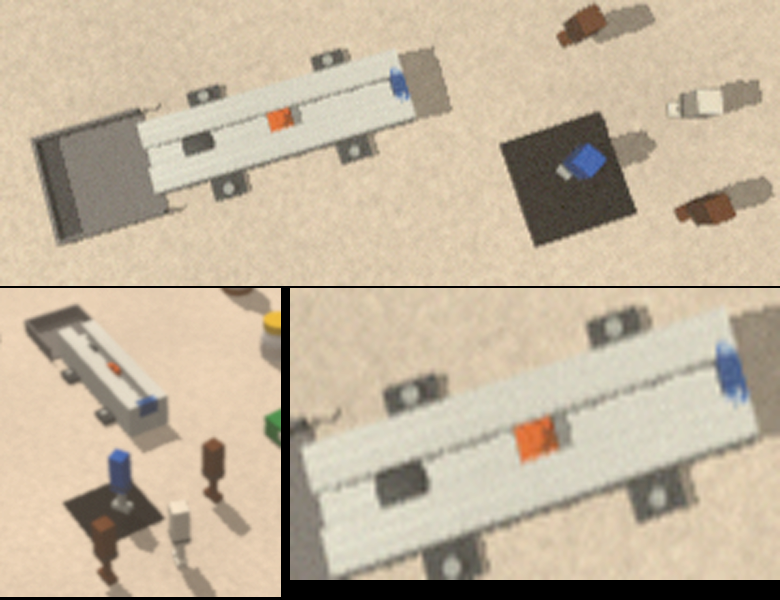

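The close crop confirms the choice: a blue handle with a light steel foot on the black pad, with the decoys being two brown and one white. The orange stump sits in the slot, and the dark spot nearer the pan is the ball stop. Next I refine the scraper yaw and the slot profile.

```bash
python3 - <<'E'
from h import *
a=pickle.load(open('top0.pkl','rb'));b=pickle.load(open('side0.pkl','rb'))
for n,d,bx in(('top',a,(398,240,428,266)),('side',b,(268,248,292,290))):
    x0,y0,x1,y1=bx; f=d['frame'][y0:y1,x0:x1]; h=cv2.cvtColor(f,cv2.COLOR_RGB2HSV).astype(int)
    bl=(h[...,0]>100)&(h[...,0]<135)&(h[...,1]>90)
    print(n,'x0',x0,'y0',y0)
    for r in range(f.shape[0]): print(y0+r,' '.join(('%3d'%h[r,c,2]+('b' if bl[r,c] else 's' if h[r,c,1]<50 else '.')) for c in range(f.shape[1])))
    if n=='side': break
c=np.array([517,-33.4]);ex=np.array([-np.sin(np.radians(15)),np.cos(np.radians(15))]);ey=np.array([-ex[1],ex[0]])
for n,d in(('top',a),('side',b)):
    P=cloud(d).reshape(-1,3)*1000; F=d['frame'].reshape(-1,3); X=(P[:,:2]-c)@ex; Y=(P[:,:2]-c)@ey
    for x in range(-120,121,6):
        m=(abs(X-x)<3)&(abs(Y)<6)&(P[:,2]<70)&(P[:,2]>20)
        if m.sum(): print(n,x,m.sum(),np.round(np.median(P[m,2]),1),np.round(np.percentile(P[m,2],15),1),F[m].mean(0).astype(int))
E
```

```text
top x0 398 y0 240
240  69s  49.  45.  44s  42.  49.  44.  49.  47.  48.  46.  43.  42s  40.  47.  46.  45.  45.  46.  47.  45.  47s  45s  45.  45s  59. 125. 130. 132. 129.
241  46.  44.  48.  46.  43.  47s  46s  46.  44.  46.  46.  49.  43.  45.  44.  43.  47.  46.  48.  42.  43.  43s  41.  44.  48s  52s 124. 134. 134. 130.
242  46.  49.  46s  45s  41.  49.  46.  45.  41.  44s  47.  44s  44s  44.  44s  47s  40.  46.  44s  43.  42.  45.  41.  43s  46s  44. 104. 117. 120. 122.
243  44.  45.  42.  48.  42s  49.  46.  48.  45.  46.  41.  49.  45.  49.  44.  44.  46.  45.  46.  46s  43.  47s  47s  43.  44.  43.  52s  86.  88.  94.
244  46.  50s  48s  47.  45.  44s  48.  45.  46.  48.  44.  44.  42.  43.  49s  43s  43.  43s  43s  42.  46.  46s  48.  47.  47s  41s  47.  85.  91.  90.
245  48s  47.  42.  45.  46.  45.  47s  45s  42.  47s  45.  39.  44s  47.  47s  46s  46s  70b  78b  51s  42s  47.  38s  39.  42.  41.  46.  77.  91.  92.
246  47.  45s  46.  45.  45.  44.  45.  48s  49.  45s  48.  46.  45.  52s  53.  59.  74b  95b 108b  84b  56s  43s  40.  46s  44s  44s  43.  54.  85.  91.
247 
[... 9926 characters left out ...]
 31.7 30.2 [126 120 109]
side -24 1 28.3 28.3 [135 129 118]
side -18 7 37.0 29.9 [107  84  70]
side -12 9 43.9 41.9 [109  64  42]
side -6 6 48.5 45.6 [121  80  59]
side 6 1 55.6 55.6 [112 107  98]
side 12 2 53.0 51.9 [103  99  90]
side 24 1 29.2 29.2 [131 117 105]
side 30 1 29.5 29.5 [135 129 118]
side 36 2 30.6 29.5 [133 128 117]
side 48 2 31.2 30.3 [131 125 114]
side 54 1 31.8 31.8 [131 125 114]
side 60 1 34.8 34.8 [110 105  96]
side 66 4 33.2 29.1 [89 84 77]
side 72 3 34.0 31.9 [92 87 80]
side 84 1 30.7 30.7 [110 105  96]
side 90 2 33.5 32.4 [138 132 120]
side 96 1 34.4 34.4 [142 137 125]
side 102 1 48.6 48.6 [90 85 78]
side 108 1 31.0 31.0 [141 135 124]
side 114 1 30.9 30.9 [126 120 110]
```

```bash
python3 - <<'E'
from h import *
a=pickle.load(open('top0.pkl','rb'));b=pickle.load(open('side0.pkl','rb'))
for n,d,x0,y0,x1,y1,t in(('top',a,398,240,424,260,88),('side',b,268,248,286,260,88)):
    f=d['frame']; h=cv2.cvtColor(f,cv2.COLOR_RGB2HSV).astype(int); m=np.zeros((400,640),bool)
    m[y0:y1,x0:x1]=((h[...,0]>100)&(h[...,0]<135)&(h[...,1]>75)&(h[...,2]>t))[y0:y1,x0:x1]
    ys,xs=np.nonzero(m); 
    g=np.stack([xs,ys],1); W=onz(d,g,.096)*1000; print(n,len(W),W.mean(0)); print(cv2.minAreaRect(W[:,:2].astype(np.float32)))
    c=W.mean(0)/1000; print('base px',proj(d,[[c[0],c[1],.013],[c[0],c[1],.004]]))
    q=(W[:,:2]-W[:,:2].mean(0)); an=np.arange(0,90,1)
    for A in an[::5]:
        e=np.array([[np.cos(np.radians(A)),np.sin(np.radians(A))],[-np.sin(np.radians(A)),np.cos(np.radians(A))]]); r=q@e.T; print(A,np.round(np.ptp(r,0),1),end='; ')
    print()
# foot top in top view
f=a['frame'].astype(int); m=np.zeros((400,640),bool); m[252:261,402:410]=(f.max(2)>85)[252:261,402:410]
ys,xs=np.nonzero(m); W=onz(a,np.stack([xs,ys],1),.013)*1000; print(cv2.minAreaRect(W[:,:2].astype(np.float32)),W.mean(0))
s=np.radians
E
```

```text
top 86 [ 472.67086043 -300.2711149    96.        ]
((472.4410705566406, -299.90496826171875), (19.932334899902344, 20.609987258911133), 42.69949722290039)
base px [[408.83156221 253.20277047]
 [408.10263407 253.38273876]]
0 [24.2 26.6]; 5 [24.4 26.7]; 10 [24.4 26.5]; 15 [24.2 26.1]; 20 [23.8 25.6]; 25 [23.2 24.8]; 30 [22.5 23.8]; 35 [21.6 22.7]; 40 [20.5 21.4]; 45 [20.1 20.5]; 50 [20.4 20.4]; 55 [21.4 21.1]; 60 [22.3 21.7]; 65 [23.5 22.5]; 70 [24.5 23.1]; 75 [25.3 23.7]; 80 [26. 24.]; 85 [26.4 24.1]; 
side 40 [ 471.39371797 -305.3581731    96.        ]
((471.2109680175781, -305.12725830078125), (19.123249053955078, 16.368202209472656), 43.12319564819336)
base px [[279.55945657 280.21001633]
 [279.73998525 282.90129657]]
0 [20.5 19.7]; 5 [20.9 19.8]; 10 [21.1 19.9]; 15 [21.1 19.7]; 20 [21.  19.4]; 25 [20.8 19. ]; 30 [20.3 18.4]; 35 [19.7 17.7]; 40 [19.3 16.9]; 45 [19.  16.7]; 50 [18.9 17.4]; 55 [19. 18.]; 60 [18.9 18.4]; 65 [18.7 18.7]; 70 [18.3 18.9]; 75 [18.3 18.9]; 80 [18.9 19.3]; 85 [19.4 20. ]; 
((466.20294189453125, -294.3199768066406), (11.60149097442627, 5.123291969299316), 42.92219924926758) [ 466.35839315 -293.94050988   13.        ]
```

```bash
cat > go.py <<'E'
import sys,numpy as np
from scipy.spatial.transform import Rotation as R
from bench import readout
s=readout.get_state(); r=R.from_rotvec(s['eef_rot']); M=r.as_matrix(); p=np.array(s['tcp_pos'])
print('t',round(s['time_s'],2),'tcp',np.round(p*1000,1),'tool y yaw',round(np.degrees(np.arctan2(M[1,1],M[0,1])),2),'z',np.round(M[:,2],3),'F',np.round(s['force'],1),'w',round(s['gripper_width']*1000,1),'gf',round(s['finger_force'],1),'q',np.round(s['joint_pos'],2))
if len(sys.argv)>4:
    T=np.array([float(v) for v in sys.argv[1:4]])/1000; w=float(sys.argv[4]); y=np.arctan2(M[1,1],M[0,1])
    t=-(np.radians(w)-y); t=(t+np.pi/2)%np.pi-np.pi/2
    print('shift now-axes mm',np.round(M.T@(T-p)*1000,1),'turn rad',round(t,3),'| shift after turn',np.round((r*R.from_euler('z',t)).as_matrix().T@(T-p)*1000,1))
E
python3 go.py 472.4 -301 200 44; python3 go.py 472.4 -301 200 134
```

```text
t 0.1 tcp [194.5 593.4 252.3] tool y yaw 71.85 z [-0.001 -0.002 -1.   ] F [-0.4 -0.3  0.5] w 85.5 gf 0.0 q [ 1.13  0.22  1.53  0.    1.39 -0.13]
shift now-axes mm [-542.7 -763.3   53.5] turn rad 0.486 | shift after turn [-836.4 -421.3   53.5]
t 0.1 tcp [194.5 593.4 252.3] tool y yaw 71.85 z [-0.001 -0.002 -1.   ] F [-0.4 -0.3  0.5] w 85.5 gf 0.0 q [ 1.13  0.22  1.53  0.    1.39 -0.13]
shift now-axes mm [-542.7 -763.3   53.5] turn rad -1.085 | shift after turn [ 421.3 -836.4   53.5]
```

```bash
python3 -m creep '[[0,0,0,0.1215],[0,0,0,0.1215],[0,0,0,0.1215],[0,0,0,0.1215],[-0.032,-0.016,0,0],[-0.032,-0.016,0,0],[-0.032,-0.016,0,0],[-0.032,-0.016,0,0],[-0.032,-0.016,0,0],[-0.032,-0.016,0,0],[-0.032,-0.016,0,0],[-0.032,-0.016,0,0]]' 0.07 60
python3 -m creep '[[-0.032,-0.016,0,0],[-0.032,-0.016,0,0],[-0.032,-0.016,0,0],[-0.032,-0.016,0,0],[-0.032,-0.016,0,0],[-0.032,-0.016,0,0],[-0.032,-0.016,0,0],[-0.032,-0.016,0,0],[-0.032,-0.016,0,0],[-0.032,-0.016,0,0],[-0.032,-0.016,0,0],[-0.032,-0.016,0,0]]'
python3 -m creep '[[-0.032,-0.016,0.02,0],[-0.032,-0.016,0.02,0],[-0.032,-0.016,0.015,0],[-0.032,-0.016,0,0],[-0.032,-0.016,0,0],[0,0,0,0]]'
python3 go.py 472.4 -301 200 44
```

```text
time_s: 1.1
tcp_pos: [0.2803, 0.3191, 0.2528]
eef_rot: [-1.227, -2.892, 0.001]
force: [1.0, 0.0, 1.1]
gripper_width: 0.0701
finger_force: 0.0
time_s: 2.1
tcp_pos: [0.4091, -0.0906, 0.2531]
eef_rot: [1.228, 2.891, 0.0]
force: [1.1, 1.1, -0.5]
gripper_width: 0.07
finger_force: 0.0
time_s: 2.6
tcp_pos: [0.4633, -0.2646, 0.1973]
eef_rot: [1.233, 2.889, -0.003]
force: [-0.9, 1.1, 0.6]
gripper_width: 0.07
finger_force: 0.0
t 2.6 tcp [ 463.3 -264.6  197.3] tool y yaw 43.79 z [-0.    -0.002 -1.   ] F [-0.9  1.1  0.6] w 70.0 gf 0.0 q [-0.67  0.05  1.82 -0.    1.27 -1.43]
shift now-axes mm [-32.6 -18.6  -2.6] turn rad -0.004 | shift after turn [-32.5 -18.7  -2.6]
```

```bash
python3 -m creep '[[-0.0325,-0.0187,0,0],[0,0,0.018,0],[0,0,0.035,0],[0,0,0.03,0],[0,0,0.02,0],[0,0,0.012,0],[0,0,0.004,0],[0,0,0,0],[0,0,0,0]]'
python3 go.py 472.4 -301 75 44
python3 - <<'E'
from h import *
d=snap('side'); save(d,'side1.png',(215,170,365,330),3.6)
E
```

```text
time_s: 3.35
tcp_pos: [0.4726, -0.2962, 0.0805]
eef_rot: [1.226, 2.89, -0.001]
force: [1.0, -0.4, -0.1]
gripper_width: 0.0702
finger_force: 0.0
t 3.35 tcp [ 472.6 -296.2   80.5] tool y yaw 44.01 z [ 0.001 -0.001 -1.   ] F [ 1.  -0.4 -0.1] w 70.2 gf 0.0 q [-0.7   0.25  1.84  0.    1.05 -1.47]
shift now-axes mm [-3.3 -3.5  5.5] turn rad 0.0 | shift after turn [-3.3 -3.5  5.5]
```

View pics/side1.png

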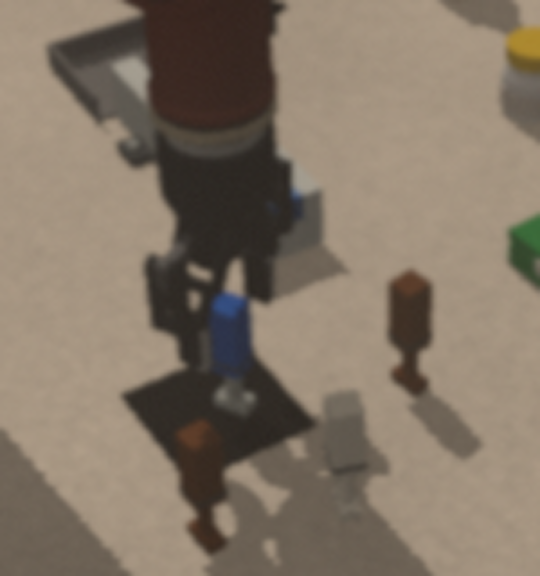

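Scraper stands between the open fingers (blue handle at (230,330) in the crop). It is perhaps slightly in front of the pads' centre, so I check its y with the side view's foot corner.

```bash
python3 - <<'E'
from h import *
b=pickle.load(open('side0.pkl','rb'));a=pickle.load(open('top0.pkl','rb'))
print('near foot corner',onz(b,[[282.3,285.3]],.004)*1000,'-> centre',(onz(b,[[282.3,285.3]],.004)*1000-[4.1,-14.2,0]))
print('left/right foot corners z13',onz(b,[[274,280],[285.8,280]],.0085)*1000)
print('top: foot outer edge mid z13',onz(a,[[405.7,257.6]],.004)*1000)
for c in([472.4,-299],[472.4,-303]): 
    c=np.array(c)/1000; print(c,proj(b,[[*c,.096]]),proj(a,[[*c,.096]]))
# handle top corners: far corner row ~250.5 at col 276.8; near ~258 at col 279.5; left (273,255), right(283.5,252.5)
W=onz(b,[[276.8,250.2],[279.5,257.8],[272.7,255.2],[283.9,252.7]],.096)*1000; print(W,W.mean(0))
W=onz(a,[[415.5,244.8],[422.6,250.7],[416.8,257.8],[409.6,252]],.096)*1000; print(W,W.mean(0))
E
```

```text
near foot corner [[ 475.50458128 -315.35435025    4.        ]] -> centre [[ 471.40458128 -301.15435025    4.        ]]
left/right foot corners z13 [[ 459.27672738 -295.98205358    8.5       ]
 [ 487.1734833  -304.32327347    8.5       ]]
top: foot outer edge mid z13 [[ 462.75703709 -293.92397852    4.        ]]
[ 0.4724 -0.299 ] [[277.64282162 252.56032051]] [[415.59556427 251.53076962]]
[ 0.4724 -0.303 ] [[278.01913944 253.61501433]] [[417.40361975 251.48483209]]
[[ 472.39838044 -289.97219217   96.        ]
 [ 472.37194149 -318.66151858   96.        ]
 [ 459.10886583 -304.96891307   96.        ]
 [ 486.49517478 -303.78184131   96.        ]] [ 472.59359063 -304.34611628   96.        ]
[[ 487.19435372 -299.6642317    96.        ]
 [ 473.83156554 -314.58659615   96.        ]
 [ 458.62236224 -300.84230518   96.        ]
 [ 471.70567603 -285.69898192   96.        ]] [ 472.83848938 -300.19802874   96.        ]
```

```bash
python3 -m creep '[[-0.0035,-0.0037,0.0055,0],[0,0,0,0],[0,0,0,0]]' && python3 go.py 472.4 -301.3 75 44
```

```text
time_s: 3.65
tcp_pos: [0.4718, -0.3014, 0.0743]
eef_rot: [1.228, 2.891, -0.0]
force: [0.4, -0.6, 0.1]
gripper_width: 0.0699
finger_force: 0.0
t 3.65 tcp [ 471.8 -301.4   74.3] tool y yaw 43.98 z [ 0.001 -0.001 -1.   ] F [ 0.4 -0.6  0.1] w 69.9 gf 0.0 q [-0.71  0.27  1.84 -0.    1.04 -1.48]
shift now-axes mm [-0.3  0.5 -0.7] turn rad -0.0 | shift after turn [-0.3  0.5 -0.7]
```

```bash
python3 -m creep '[[0,0,0,0],[0,0,0,0],[0,0,0,0],[0,0,0,0],[0,0,0,0],[0,0,0,0],[0,0,0,0],[0,0,0,0]]' 0.015 100 && python3 -m creep '[[0,0,-0.01,0],[0,0,-0.025,0],[0,0,-0.025,0],[0,0,-0.015,0],[0,0,0,0]]' && python3 go.py 537.4 -110 150 15
```

```text
time_s: 4.32
tcp_pos: [0.4718, -0.301, 0.0741]
eef_rot: [1.227, 2.891, -0.0]
force: [-0.0, 0.3, 2.5]
gripper_width: 0.0211
finger_force: 97.7
time_s: 4.73
tcp_pos: [0.4735, -0.3024, 0.1532]
eef_rot: [1.225, 2.886, -0.003]
force: [-0.0, -0.9, -0.2]
gripper_width: 0.0212
finger_force: 97.7
t 4.73 tcp [ 473.5 -302.4  153.2] tool y yaw 44.01 z [ 0.005 -0.004 -1.   ] F [-0.  -0.9 -0.2] w 21.2 gf 97.7 q [-0.71  0.16  1.79 -0.    1.18 -1.48]
shift now-axes mm [ 94.  179.7   2.7] turn rad 0.506 | shift after turn [169.4 111.5   2.7]
```

```bash
python3 -m creep '[[0,0,0,0.1],[0,0,0,0.1],[0,0,0,0.1],[0,0,0,0.1],[0,0,0,0.106],[0,0,0,0]]' && python3 go.py 532.2 -92.2 145 15
```

```text
time_s: 5.23
tcp_pos: [0.4708, -0.3002, 0.1474]
eef_rot: [-1.915, -2.487, -0.0]
force: [0.3, 0.5, -1.5]
gripper_width: 0.0212
finger_force: 97.6
t 5.23 tcp [ 470.8 -300.2  147.4] tool y yaw 14.8 z [-0.002  0.002 -1.   ] F [ 0.3  0.5 -1.5] w 21.2 gf 97.6 q [-0.71  0.16  1.8  -0.    1.18 -0.97]
shift now-axes mm [185.4 112.5   2.6] turn rad -0.004 | shift after turn [185.  113.1   2.6]
```

```bash
python3 -m creep '[[0.01,0.006,0,-0.004],[0.025,0.015,0,0],[0.03,0.018,0,0],[0.03,0.018,0,0],[0.03,0.018,0,0],[0.03,0.018,0,0],[0.02,0.013,0,0],[0.01,0.0065,0.0,0],[0,0,0,0],[0,0,0,0],[0,0,0,0]]' && python3 go.py 532.2 -92.2 135 15
python3 - <<'E'
from h import *
d=snap('side'); e=snap('top'); pickle.dump((d,e),open('h1.pkl','wb'))
i=cv2.resize(d['frame'][150:260,210:330,::-1],(480,440),interpolation=cv2.INTER_CUBIC); j=cv2.resize(e['frame'][190:300,290:370,::-1],(320,440),interpolation=cv2.INTER_CUBIC)
cv2.imwrite('pics/hov.png',np.clip(np.hstack([i,j])*1.5,0,255).astype(np.uint8))
E
```

```text
time_s: 6.15
tcp_pos: [0.5313, -0.0934, 0.1486]
eef_rot: [-1.906, -2.497, 0.001]
force: [-0.5, -0.0, -1.4]
gripper_width: 0.0209
finger_force: 97.9
t 6.15 tcp [531.3 -93.4 148.6] tool y yaw 15.29 z [-0.001 -0.    -1.   ] F [-0.5 -0.  -1.4] w 20.9 gf 97.9 q [-0.32  0.12  1.85 -0.    1.18 -0.59]
shift now-axes mm [ 0.9  1.2 13.6] turn rad 0.005 | shift after turn [ 0.9  1.2 13.6]
```

View pics/hov.png

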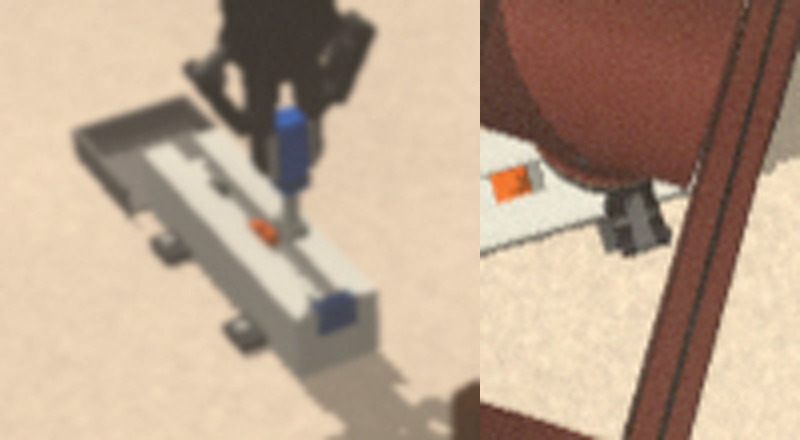

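The side view shows the scraper held upright, foot at crop (293,228) above the slot behind the orange scrap (263,231). The top view is blocked by the arm. I compare the predicted and seen handle and slot lines in the side view.

```bash
cat > chk.py <<'E'
from h import *
def handle(d,p,rows=None,dz=.0):
    """p tcp; cross offset of blue handle (rail y-ish) seen in side view vs tcp, via columns"""
    h=cv2.cvtColor(d['frame'],cv2.COLOR_RGB2HSV).astype(int); bl=(h[...,0]>100)&(h[...,0]<135)&(h[...,1]>70)
    out=[]
    for z in (-.03,-.02,-.01,0,.01,.018):
        u,v=proj(d,[[p[0],p[1],p[2]+z]])[0]; r=int(round(v)); c=np.nonzero(bl[r,int(u)-8:int(u)+9])[0]
        if len(c): 
            m=c.mean()+int(u)-8; e=proj(d,[[p[0]+.001*np.cos(.262),p[1]+.001*np.sin(.262),p[2]+z]])[0][0]-u
            out.append((round(1000*z),r,round(u,1),round(m,1),len(c),round((m-u)/e,1)))
    return out
E
python3 - <<'E'
from chk import *
d,e=pickle.load(open('h1.pkl','rb')); p=np.array(readout.get_state()['tcp_pos']); print(*handle(d,p),sep='\n')
# slot edges in side view: V profile along cross direction at rail x=-90,-80,-30, 20,40 z=52
c=np.array([.5167,-.0342]);ex=np.array([-np.sin(.2618),np.cos(.2618)]);ey=np.array([ex[1],-ex[0]])  # ey: towards +x world
g=cv2.cvtColor(d['frame'],cv2.COLOR_RGB2GRAY).astype(np.float32)
for X in(-95,-85,-30,20,35):
    s=np.arange(-40,41,3)/1000; q=np.array([[*(c+X/1000*ex+t*ey),.052] for t in s]); px=proj(d,q)
    v=cv2.remap(g,px[:,0].astype(np.float32).reshape(1,-1),px[:,1].astype(np.float32).reshape(1,-1),cv2.INTER_LINEAR)[0]
    print(X,' '.join('%d:%d'%(round(a*1000),b) for a,b in zip(s,v)))
E
```

```text
(-20, 191, np.float64(281.5), np.float64(283.5), 4, np.float64(6.2))
(-10, 188, np.float64(281.3), np.float64(282.7), 3, np.float64(4.2))
(0, 185, np.float64(281.1), np.float64(282.5), 4, np.float64(4.2))
(10, 182, np.float64(280.9), np.float64(282.0), 7, np.float64(3.2))
(18, 179, np.float64(280.8), np.float64(282.0), 7, np.float64(3.6))
-95 -40:85 -37:90 -34:108 -31:131 -28:143 -25:146 -22:146 -19:146 -16:146 -13:142 -10:139 -7:134 -4:116 -1:98 2:92 5:96 8:116 11:135 14:144 17:146 20:146 23:146 26:146 29:145 32:144 35:143 38:142
-85 -40:84 -37:90 -34:107 -31:129 -28:143 -25:145 -22:146 -19:146 -16:146 -13:145 -10:141 -7:132 -4:117 -1:99 2:91 5:95 8:115 11:134 14:144 17:146 20:146 23:146 26:146 29:145 32:143 35:141 38:141
-30 -40:85 -37:90 -34:107 -31:128 -28:141 -25:144 -22:145 -19:145 -16:144 -13:136 -10:115 -7:90 -4:75 -1:71 2:72 5:75 8:78 11:79 14:77 17:75 20:76 23:85 26:104 29:128 32:138 35:140 38:140
20 -40:85 -37:89 -34:104 -31:125 -28:139 -25:143 -22:144 -19:144 -16:144 -13:144 -10:142 -7:134 -4:117 -1:99 2:92 5:97 8:114 11:131 14:140 17:143 20:143 23:140 26:125 29:99 32:69 35:52 38:47
35 -40:85 -37:90 -34:107 -31:128 -28:139 -25:143 -22:144 -19:145 -16:144 -13:137 -10:119 -7:95 -4:78 -1:83 2:87 5:93 8:111 11:130 14:140 17:142 20:143 23:141 26:133 29:112 32:85 35:67 38:58
```

```bash
cat >> chk.py <<'E'
def prof(d,p,zs,n=9):
    for z in zs:
        u,v=proj(d,[[p[0],p[1],p[2]+z]])[0]; r=int(round(v)); e=proj(d,[[p[0]+.01*np.cos(.262),p[1]+.01*np.sin(.262),p[2]+z]])[0][0]-u
        a=int(round(u))-n; print(z,'row',r,'u %.1f px/mm %.3f'%(u,e/10),'from',a,[tuple(map(int,q)) for q in d['frame'][r,a:a+2*n+2]])
E
python3 - <<'E'
from chk import *
d,e=pickle.load(open('h1.pkl','rb')); p=np.array(readout.get_state()['tcp_pos']); prof(d,p,(-.026,-.030,-.045,-.05,-.0655))
E
```

```text
-0.026 row 193 u 281.6 px/mm 0.328 from 273 [(140, 135, 123), (120, 115, 105), (94, 89, 82), (73, 70, 63), (69, 65, 60), (68, 64, 59), (60, 57, 56), (49, 50, 58), (44, 48, 62), (45, 48, 63), (46, 48, 63), (45, 48, 62), (47, 49, 62), (60, 59, 66), (98, 90, 83), (132, 120, 105), (148, 133, 115), (151, 136, 118), (152, 137, 119), (151, 136, 118)]
-0.03 row 194 u 281.6 px/mm 0.327 from 273 [(148, 142, 130), (142, 136, 125), (128, 123, 113), (109, 104, 95), (86, 82, 76), (71, 67, 62), (59, 57, 57), (49, 51, 59), (45, 47, 61), (45, 48, 62), (45, 47, 59), (46, 47, 58), (46, 48, 55), (59, 56, 59), (94, 86, 78), (130, 117, 103), (149, 134, 117), (151, 136, 118), (152, 136, 118), (151, 136, 118)]
-0.045 row 199 u 281.9 px/mm 0.325 from 273 [(135, 130, 119), (145, 140, 127), (148, 142, 130), (149, 143, 131), (150, 143, 132), (147, 141, 130), (137, 132, 122), (107, 104, 99), (77, 76, 74), (68, 66, 64), (74, 70, 66), (98, 90, 81), (129, 117, 102), (147, 132, 115), (151, 135, 118), (151, 136, 118), (152, 137, 118), (151, 135, 117), (151, 135, 117), (151, 136, 118)]
-0.05 row 200 u 282.0 px/mm 0.325 from 273 [(119, 114, 104), (136, 130, 119), (145, 139, 127), (148, 142, 130), (150, 143, 131), (150, 143, 131), (142, 137, 125), (116, 111, 102), (86, 82, 76), (73, 70, 64), (77, 72, 65), (100, 92, 81), (131, 119, 103), (149, 133, 116), (151, 136, 118), (151, 136, 117), (151, 136, 118), (153, 137, 119), (152, 136, 118), (153, 137, 119)]
-0.0655 row 205 u 282.2 px/mm 0.323 from 273 [(132, 85, 63), (132, 80, 56), (122, 77, 56), (111, 79, 63), (105, 88, 75), (96, 88, 79), (92, 88, 80), (90, 86, 79), (85, 82, 74), (79, 75, 68), (78, 74, 68), (84, 81, 73), (101, 96, 88), (122, 117, 106), (140, 131, 118), (151, 138, 122), (153, 138, 121), (153, 137, 120), (153, 137, 119), (153, 138, 119)]
```

```bash
python3 -m creep '[[0.001,0.0005,0.008,0.003],[0,0,0.008,0],[0,0,0.006,0],[0,0,0,0],[0,0,0,0]]' && python3 go.py 532.2 -92.2 102 15 && python3 -m creep '[[0,0,0.002,0],[0,0,0.002,0],[0,0,0.002,0],[0,0,0.002,0],[0,0,0,0]]' && python3 go.py 532.2 -92.2 102 15
```

```text
time_s: 6.67
tcp_pos: [0.5311, -0.0917, 0.1257]
eef_rot: [-1.91, -2.492, 0.001]
force: [-0.6, -0.3, -1.7]
gripper_width: 0.0208
finger_force: 97.9
t 6.67 tcp [531.1 -91.7 125.7] tool y yaw 15.05 z [-0.002  0.001 -1.   ] F [-0.6 -0.3 -1.7] w 20.8 gf 97.9 q [-0.32  0.15  1.86 -0.    1.13 -0.58]
shift now-axes mm [-0.8  1.  23.7] turn rad 0.001 | shift after turn [-0.8  1.  23.7]
time_s: 7.08
tcp_pos: [0.5316, -0.0916, 0.1184]
eef_rot: [-1.911, -2.493, 0.0]
force: [-0.1, -0.3, -1.7]
gripper_width: 0.0206
finger_force: 97.9
t 7.08 tcp [531.6 -91.6 118.4] tool y yaw 15.07 z [-0.001  0.    -1.   ] F [-0.1 -0.3 -1.7] w 20.6 gf 97.9 q [-0.32  0.16  1.87  0.    1.12 -0.58]
shift now-axes mm [-0.7  0.4 16.4] turn rad 0.001 | shift after turn [-0.7  0.4 16.4]
```

Underside is now about 48, below the lip top (52), with no contact force, so the foot has entered the neck. Continue down.

```bash
python3 -m creep '[[0,0,0.003,0],[0,0,0.003,0],[0,0,0.003,0],[0,0,0.002,0],[0,0,0,0]]' && python3 -m creep '[[0,0,0.002,0],[0,0,0.002,0],[0,0,0.001,0],[0,0,0,0],[0,0,0,0]]' && python3 go.py 532.2 -92.2 102 15
```

```text
time_s: 7.5
tcp_pos: [0.5314, -0.0916, 0.107]
eef_rot: [-1.91, -2.493, 0.001]
force: [-0.6, -0.4, -1.6]
gripper_width: 0.0209
finger_force: 97.9
time_s: 7.92
tcp_pos: [0.5318, -0.0917, 0.1027]
eef_rot: [-1.911, -2.493, 0.0]
force: [-0.2, -0.6, -0.6]
gripper_width: 0.0207
finger_force: 97.9
t 7.92 tcp [531.8 -91.7 102.7] tool y yaw 15.07 z [-0.  0. -1.] F [-0.2 -0.6 -0.6] w 20.7 gf 97.9 q [-0.32  0.18  1.88 -0.    1.09 -0.58]
shift now-axes mm [-0.6  0.3  0.7] turn rad 0.001 | shift after turn [-0.6  0.3  0.7]
```

```bash
python3 -m creep '[[0,0,0,0.08],[0,0,0,0.08],[0,0,0,0.08],[0,0,0,0.08],[0,0,0,0.08],[0,0,0,0.08],[0,0,0,0.08],[0,0,0,0.08],[0,0,0,0],[0,0,0,0]]' && python3 -m creep '[[0,0,0,0.06],[0,0,0,0.06],[0,0,0,0.06],[0,0,0,0.06],[0,0,0,0]]' && python3 go.py 532.2 -92.2 102 105
```

```text
time_s: 8.75
tcp_pos: [0.5319, -0.0918, 0.1029]
eef_rot: [2.596, 1.769, 0.0]
force: [-0.3, 0.4, -1.5]
gripper_width: 0.0209
finger_force: 97.8
time_s: 9.17
tcp_pos: [0.5323, -0.0918, 0.1031]
eef_rot: [2.79, 1.442, 0.001]
force: [2.0, 0.1, -0.8]
gripper_width: 0.0206
finger_force: 97.8
t 9.17 tcp [532.3 -91.8 103.1] tool y yaw -35.34 z [ 0.001 -0.    -1.   ] F [ 2.   0.1 -0.8] w 20.6 gf 97.8 q [-0.32  0.18  1.87  0.    1.09  0.3 ]
shift now-axes mm [-0.4  0.1  1.1] turn rad 0.692 | shift after turn [-0.2  0.3  1.1]
```

```bash
python3 -m creep '[[0,0,0,0.06],[0,0,0,0.06],[0,0,0,0.06],[0,0,0,0.06],[0,0,0,0]]' && python3 -m creep '[[0,0,0,0.08],[0,0,0,0.08],[0,0,0,0.08],[0,0,0,0.08],[0,0,0,0.08],[0,0,0,0.05],[0,0,0,0]]' && python3 go.py 532.2 -92.2 102 105
```

```text
time_s: 9.58
tcp_pos: [0.5327, -0.0919, 0.1033]
eef_rot: [2.942, 1.099, 0.003]
force: [1.8, 0.0, -1.0]
gripper_width: 0.0206
finger_force: 97.8
time_s: 10.17
tcp_pos: [0.5316, -0.0916, 0.1027]
eef_rot: [-3.114, -0.417, 0.001]
force: [1.2, 0.8, -0.9]
gripper_width: 0.0208
finger_force: 97.9
t 10.17 tcp [531.6 -91.6 102.7] tool y yaw -74.75 z [-0.  0. -1.] F [ 1.2  0.8 -0.9] w 20.8 gf 97.9 q [-0.32  0.18  1.88  0.    1.09  0.99]
shift now-axes mm [0.4 0.7 0.7] turn rad 0.004 | shift after turn [0.4 0.7 0.7]
```

```bash
python3 -m creep '[[0,-0.004,0,0.004],[0,-0.007,0,0],[0,-0.007,0,0],[0,-0.007,0,0],[0,-0.004,0,0],[0,-0.002,0,0],[0,-0.002,0,0],[0,-0.002,0,0],[0,-0.002,0,0],[0,-0.002,0,0],[0,-0.002,0,0],[0,-0.002,0,0]]' && python3 -m creep '[[0,-0.002,0,0],[0,-0.003,0,0],[0,-0.003,0,0],[0,-0.003,0,0],[0,-0.003,0,0],[0,-0.003,0,0],[0,-0.003,0,0],[0,-0.002,0,0]]' && python3 go.py 508 0 102 105
python3 - <<'E'
from h import *
d=snap('side'); save(d,'push1.png',(220,150,330,250),5)
E
```

```text
time_s: 11.17
tcp_pos: [0.5207, -0.0502, 0.1028]
eef_rot: [3.115, 0.407, 0.0]
force: [0.0, -0.4, -2.0]
gripper_width: 0.0209
finger_force: 97.9
time_s: 11.83
tcp_pos: [0.515, -0.0285, 0.1028]
eef_rot: [-3.115, -0.407, 0.0]
force: [0.4, 0.5, -1.1]
gripper_width: 0.0205
finger_force: 97.9
t 11.83 tcp [515.  -28.5 102.8] tool y yaw -75.1 z [-0.  0. -1.] F [ 0.4  0.5 -1.1] w 20.5 gf 97.9 q [-0.21  0.13  1.94  0.    1.08  1.1 ]
shift now-axes mm [  0.6 -29.3   0.8] turn rad -0.002 | shift after turn [  0.6 -29.3   0.8]
```

View pics/push1.png

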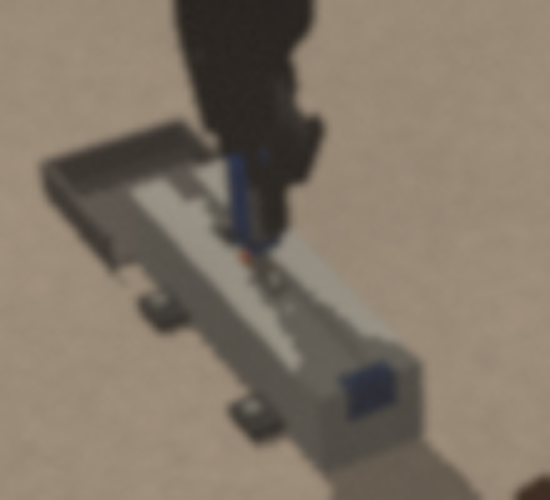

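The foot is in the slot, crosswise, with the orange scrap just ahead of it at (245,257) in the crop. Push on towards the stop.

```bash
python3 -m creep '[[0,-0.002,0,0],[0,-0.003,0,0],[0,-0.003,0,0],[0,-0.003,0,0],[0,-0.003,0,0],[0,-0.002,0,0],[0,-0.001,0,0],[0,-0.001,0,0],[0,-0.001,0,0],[0,-0.001,0,0]]' && python3 -m creep '[[0,-0.001,0,0],[0,-0.001,0,0],[0,-0.001,0,0],[0,-0.001,0,0],[0,0,0,0]]' && python3 go.py 508 0 102 105
```

```text
time_s: 12.72
tcp_pos: [0.51, -0.0095, 0.1028]
eef_rot: [3.115, 0.407, -0.0]
force: [0.9, -0.5, -1.3]
gripper_width: 0.0211
finger_force: 97.9
time_s: 13.13
tcp_pos: [0.5089, -0.0056, 0.1028]
eef_rot: [-3.115, -0.407, 0.0]
force: [0.6, -0.2, -1.6]
gripper_width: 0.0214
finger_force: 97.9
t 13.13 tcp [508.9  -5.6 102.8] tool y yaw -75.11 z [-0.  0. -1.] F [ 0.6 -0.2 -1.6] w 21.4 gf 97.9 q [-0.17  0.11  1.95  0.    1.08  1.14]
shift now-axes mm [ 0.6 -5.6  0.8] turn rad -0.002 | shift after turn [ 0.6 -5.6  0.8]
```

```bash
python3 -m creep '[[0,-0.0005,0,0],[0,-0.0005,0,0],[0,-0.0005,0,0],[0,-0.0005,0,0]]' | grep -E 'tcp|^force' && python3 -m creep '[[0,-0.0005,0,0],[0,-0.0005,0,0],[0,-0.0005,0,0],[0,-0.0005,0,0]]' | grep -E 'tcp|^force'
```

```text
tcp_pos: [0.5086, -0.0041, 0.103]
force: [0.9, -1.8, -0.3]
tcp_pos: [0.508, -0.0018, 0.1029]
force: [0.5, -2.1, -1.1]
```

```bash
python3 -m creep '[[0,-0.0005,0,0],[0,-0.0005,0,0],[0,-0.0005,0,0]]' | grep -E 'tcp|^force' && python3 -m creep '[[0,-0.0005,0,0],[0,-0.0005,0,0],[0,-0.0005,0,0]]' | grep -E 'tcp|^force'
```

```text
tcp_pos: [0.5079, -0.0009, 0.1031]
force: [0.6, -6.0, -0.4]
tcp_pos: [0.5078, -0.0002, 0.1033]
force: [0.7, -8.1, 0.6]
```

```bash
python3 -m creep '[[0,-0.0005,0,0],[0,-0.0005,0,0],[0,-0.0005,0,0]]' | grep -E 'tcp|^force' && python3 -m creep '[[0,-0.0005,0,0],[0,-0.0005,0,0],[0,0,0,0],[0,0,0,0]]' | grep -E 'tcp|^force'&& python3 -m creep '[[0,0,0,0],[0,0,0,0],[0,0,0,0],[0,0,0,0]]' | grep -E 'tcp|^force'
```

```text
tcp_pos: [0.5077, 0.0006, 0.1036]
force: [1.4, -11.9, 2.3]
tcp_pos: [0.5077, 0.0013, 0.1037]
force: [1.2, -11.4, 0.8]
tcp_pos: [0.5077, 0.0013, 0.1038]
force: [1.2, -10.1, 0.8]
```

```bash
python3 -m creep '[[0,-0.0005,0.0003,0],[0,-0.0005,0.0003,0],[0,-0.0005,0,0],[0,0,0,0]]' | grep -E 'tcp|^force' && python3 -m creep '[[0,-0.0003,0,0],[0,0,0,0],[0,0,0,0],[0,-0.0003,0,0],[0,0,0,0],[0,0,0,0]]' | grep -E 'tcp|^force'&& python3 -m creep '[[0,-0.0003,0,0],[0,0,0,0],[0,0,0,0],[0,-0.0003,0,0],[0,0,0,0],[0,0,0,0]]' | grep -E 'tcp|^force'; python3 go.py
```

```text
tcp_pos: [0.5075, 0.0023, 0.1033]
force: [2.8, -12.9, 0.7]
tcp_pos: [0.5075, 0.003, 0.1033]
force: [3.0, -11.6, 0.7]
tcp_pos: [0.5073, 0.0037, 0.1033]
force: [2.9, -11.8, -0.1]
t 16.55 tcp [507.3   3.7 103.3] tool y yaw -75.09 z [ 0.003 -0.005 -1.   ] F [  2.9 -11.8  -0.1] w 21.0 gf 98.6 q [-0.15  0.1   1.96 -0.    1.07  1.17]
```

```bash
for i in 1; do python3 -m creep '[[0,-0.0004,0,0],[0,-0.0004,0,0],[0,-0.0003,0,0],[0,-0.0002,0,0],[0,-0.0002,0,0],[0,-0.0002,0,0]]' | grep -E 'tcp|^force'; done; python3 -m creep '[[0,-0.0002,0,0],[0,-0.0001,0,0],[0,-0.0002,0,0],[0,-0.0001,0,0],[0,-0.0002,0,0],[0,-0.0001,0,0]]' | grep -E 'tcp|^force';  python3 -m creep '[[0,-0.0002,0,0],[0,-0.0001,0,0],[0,-0.0002,0,0],[0,-0.0001,0,0],[0,-0.0002,0,0],[0,-0.0001,0,0]]' | grep -E 'tcp|^force'
```

```text
tcp_pos: [0.507, 0.0052, 0.1033]
force: [2.2, -12.1, 0.0]
tcp_pos: [0.5067, 0.0063, 0.1033]
force: [3.1, -11.7, -0.4]
tcp_pos: [0.5064, 0.0075, 0.1032]
force: [3.1, -10.1, 0.4]
```

```bash
python3 -m creep '[[0,-0.0004,0,0],[0,-0.0004,0,0],[0,-0.0003,0,0],[0,-0.0003,0,0],[0,-0.0003,0,0],[0,-0.0002,0,0]]' | grep -E 'tcp|^force'; python3 -m creep '[[0,-0.0003,0,0],[0,-0.0002,0,0],[0,-0.0003,0,0],[0,-0.0002,0,0],[0,-0.0003,0,0],[0,-0.0002,0,0]]' | grep -E 'tcp|^force';  python3 -m creep '[[0,-0.0003,0,0],[0,-0.0002,0,0],[0,-0.0003,0,0],[0,-0.0002,0,0],[0,-0.0003,0,0],[0,-0.0002,0,0]]' | grep -E 'tcp|^force'; python3 go.py
```

```text
tcp_pos: [0.5059, 0.0094, 0.1032]
force: [3.4, -10.2, 0.6]
tcp_pos: [0.5054, 0.0112, 0.1032]
force: [2.6, -8.6, 1.8]
tcp_pos: [0.5049, 0.013, 0.1032]
force: [1.0, -7.0, 1.7]
t 19.55 tcp [504.9  13.  103.2] tool y yaw -75.11 z [ 0.003 -0.002 -1.   ] F [ 1.  -7.   1.7] w 20.7 gf 98.7 q [-0.13  0.1   1.97 -0.    1.07  1.18]
```

```bash
python3 -m creep '[[0,-0.0005,0,0],[0,-0.0005,0,0],[0,-0.0005,0,0],[0,-0.0005,0,0],[0,-0.0005,0,0],[0,-0.0005,0,0]]' | grep -E 'tcp|^force'; python3 -m creep '[[0,-0.0006,0,0],[0,-0.0006,0,0],[0,-0.0006,0,0],[0,-0.0006,0,0],[0,-0.0006,0,0],[0,-0.0006,0,0]]' | grep -E 'tcp|^force'; python3 go.py
```

```text
tcp_pos: [0.5026, 0.0174, 0.102]
force: [1.1, -1.7, -0.9]
tcp_pos: [0.5018, 0.0205, 0.1021]
force: [0.2, -2.1, -2.0]
t 20.55 tcp [501.8  20.5 102.1] tool y yaw -75.11 z [-0. -0. -1.] F [ 0.2 -2.1 -2. ] w 20.8 gf 98.6 q [-0.12  0.1   1.97 -0.    1.07  1.19]
```

```bash
python3 -m creep '[[0,-0.001,-0.0007,0],[0,-0.001,-0.0007,0],[0,-0.001,0,0],[0,-0.001,0,0],[0,-0.001,0,0],[0,-0.001,0,0]]' | grep -E 'tcp|^force'; python3 -m creep '[[0,-0.001,0,0],[0,-0.001,0,0],[0,-0.001,0,0],[0,-0.001,0,0],[0,-0.001,0,0],[0,-0.001,0,0]]' | grep -E 'tcp|^force'; python3 go.py
```

```text
tcp_pos: [0.5003, 0.0264, 0.1036]
force: [1.3, -3.3, -2.4]
tcp_pos: [0.4987, 0.0328, 0.1036]
force: [-0.4, 0.0, -1.7]
t 21.55 tcp [498.7  32.8 103.6] tool y yaw -75.12 z [-0.     0.001 -1.   ] F [-0.4  0.  -1.7] w 20.7 gf 98.5 q [-0.09  0.09  1.98  0.    1.08  1.22]
```

```bash
python3 -m creep '[[0,-0.001,0,0],[0,-0.001,0,0],[0,-0.001,0,0],[0,-0.001,0,0],[0,-0.001,0,0],[0,-0.001,0,0]]' | grep -E 'tcp|^force'; python3 -m creep '[[0,-0.001,0,0],[0,-0.001,0,0],[0,-0.001,0,0],[0,-0.001,0,0],[0,-0.001,0,0],[0,-0.001,0,0]]' | grep -E 'tcp|^force'; python3 go.py
```

```text
tcp_pos: [0.4973, 0.0381, 0.1036]
force: [-0.2, -0.9, -1.6]
tcp_pos: [0.4958, 0.0438, 0.1036]
force: [-0.9, -0.6, -1.8]
t 22.55 tcp [495.8  43.8 103.6] tool y yaw -75.12 z [ 0. -0. -1.] F [-0.9 -0.6 -1.8] w 20.5 gf 98.5 q [-0.07  0.08  1.98 -0.    1.08  1.24]
```

```bash
python3 -m creep '[[0,-0.0015,0,0],[0,-0.0015,0,0],[0,-0.0015,0,0],[0,-0.0015,0,0],[0,-0.0015,0,0],[0,-0.0015,0,0]]' | grep -E 'tcp|^force'; python3 -m creep '[[0,-0.002,0,0],[0,-0.002,0,0],[0,-0.002,0,0],[0,-0.002,0,0],[0,-0.002,0,0],[0,-0.002,0,0]]' | grep -E 'tcp|^force'; python3 -m creep '[[0,-0.002,0,0],[0,-0.002,0,0],[0,-0.002,0,0],[0,-0.002,0,0],[0,0,0,0],[0,0,0,0]]' | grep -E 'tcp|^force'; python3 go.py
python3 - <<'E'
from h import *
d=snap('side'); save(d,'push2.png',(210,140,320,240),5)
E
```

```text
tcp_pos: [0.4934, 0.0526, 0.1036]
force: [-0.3, 0.2, -2.7]
tcp_pos: [0.4903, 0.0642, 0.1036]
force: [0.6, -0.2, -1.4]
tcp_pos: [0.4883, 0.0719, 0.1036]
force: [-0.5, -0.1, -2.1]
t 24.05 tcp [488.3  71.9 103.6] tool y yaw -75.1 z [-0. -0. -1.] F [-0.5 -0.1 -2.1] w 20.8 gf 98.6 q [-0.01  0.07  1.99 -0.    1.08  1.3 ]
```

View pics/push2.png

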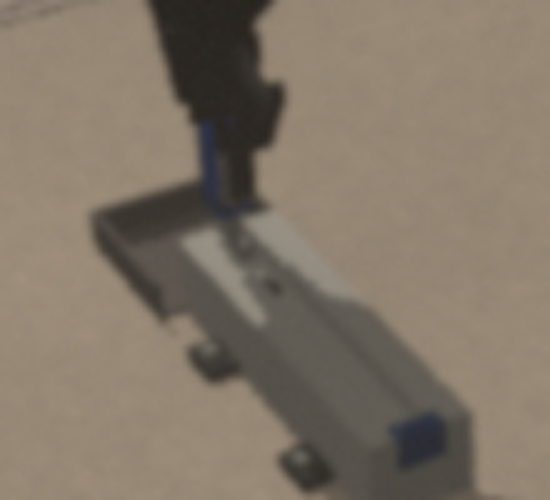

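The foot is at the rail's open end (crop (235,240)) and the dome is uncovered at (270,285). The orange is out of the slot, hidden behind the rail end. Carry on out of the open end.

```bash
python3 -m creep '[[0,-0.002,0,0],[0,-0.002,0,0],[0,-0.002,0,0],[0,-0.002,0,0],[0,-0.002,0,0],[0,-0.002,0,0],[0,-0.003,0,0],[0,-0.003,0,0],[0,-0.003,0,0]]' | grep -E 'tcp|^force'; python3 -m creep '[[0,-0.003,0,0],[0,-0.003,0,0],[0,-0.003,0,0],[0,-0.003,0,0],[0,-0.003,0,0],[0,-0.003,0,0],[0,0,0,0]]' | grep -E 'tcp|^force'; python3 -m creep '[[0,0,-0.005,0],[0,0,-0.015,0],[0,0,-0.03,0],[0,0,-0.03,0],[0,0,-0.02,0],[0,0,0,0]]' | grep -E 'tcp|^force';python3 go.py 472.4 -301 190 44
python3 - <<'E'
from h import *
d=snap('side');e=snap('top'); pickle.dump((d,e),open('h2.pkl','wb'))
for n,q in(('side',d),('top',e)):
    h=cv2.cvtColor(q['frame'],cv2.COLOR_RGB2HSV); m=(h[...,0]<14)&(h[...,1]>150)&(h[...,2]>60); P=cloud(q); P=P[m]; 
    c=np.array([.5167,-.0342]);ex=np.array([-np.sin(.2618),np.cos(.2618)]);ey=np.array([-ex[1],ex[0]])
    X=(P[:,:2]-c)@ex;Y=(P[:,:2]-c)@ey; k=(abs(X)<.25)&(abs(Y)<.06)&(P[:,2]<.06); print(n,k.sum(),np.round(1000*np.array([[a[k].min(),np.median(a[k]),a[k].max()] for a in (X,Y,P[:,2])]),1) if k.sum() else '')
i=cv2.resize(d['frame'][140:240,210:310,::-1],(400,400)); j=cv2.resize(e['frame'][200:300,180:280,::-1],(400,400))
cv2.imwrite('pics/pan.png',np.clip(np.hstack([i,j])*1.5,0,255).astype(np.uint8))
E
```

```text
tcp_pos: [0.4828, 0.0924, 0.1036]
force: [0.1, -0.9, -1.5]
tcp_pos: [0.4781, 0.11, 0.1036]
force: [0.0, 0.4, -1.7]
tcp_pos: [0.4816, 0.1096, 0.2094]
force: [0.0, -0.2, -0.2]
t 25.93 tcp [481.6 109.6 209.4] tool y yaw -75.12 z [ 0.01   0.001 -1.   ] F [ 0.  -0.2 -0.2] w 20.7 gf 98.6 q [ 0.06 -0.07  1.92 -0.    1.28  1.38]
shift now-axes mm [-114.5  394.4   19.1] turn rad 1.063 | shift after turn [288.9 291.9  19.1]
side 0 
top 56 [[123.7 129.4 139.9]
 [-13.4  -1.6  11.3]
 [ 14.   23.8  29.3]]
```

View pics/pan.png

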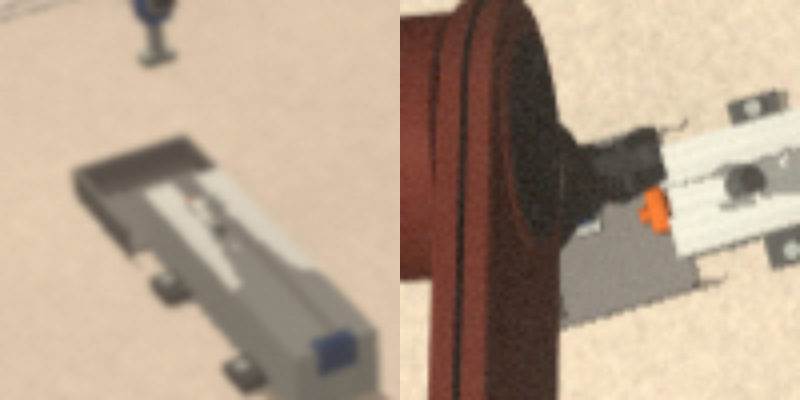

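Step 2 looks done. The scrap stands on end in the pan at the top view's (652,212), rail x about 124–140 and top at z about 25, so its centre is near z 14. Now bring the scraper back to the pad.

```bash
python3 go.py 463 -300 200 105; python3 -m creep '[[-0.003,0.012,0,0],[-0.008,0.028,0,0],[-0.01,0.034,0,0],[-0.01,0.034,0,0],[-0.01,0.034,0,0],[-0.01,0.034,0,0],[-0.01,0.034,0,0],[-0.01,0.034,0,0],[-0.01,0.034,0,0],[-0.01,0.034,0,0],[-0.01,0.034,0,0],[-0.008,0.028,0,0]]' | grep -E 'tcp|^force'; python3 -m creep '[[0,0.01,0,0],[0,0,0,0],[0,0,0,0]]' | grep -E 'tcp|^force'; python3 go.py 463 -300 80 105
```

```text
t 26.03 tcp [478.9 109.4 204.4] tool y yaw -75.12 z [ 0.002  0.    -1.   ] F [-0.3 -0.4 -2. ] w 20.9 gf 98.6 q [ 0.06 -0.06  1.92 -0.    1.28  1.38]
shift now-axes mm [-120.5  391.6    4.3] turn rad -0.002 | shift after turn [-121.3  391.3    4.3]
tcp_pos: [0.4674, -0.2817, 0.2011]
force: [1.0, 0.6, -1.0]
tcp_pos: [0.4707, -0.2889, 0.2016]
force: [0.9, -0.4, -2.4]
t 27.28 tcp [ 470.7 -288.9  201.6] tool y yaw -75.18 z [-0.003  0.003 -1.   ] F [ 0.9 -0.4 -2.4] w 20.9 gf 98.6 q [-0.69  0.09  1.77  0.    1.28  0.62]
shift now-axes mm [-10.1   9.2 121.5] turn rad -0.003 | shift after turn [-10.1   9.1 121.5]
```

```bash
python3 -m creep '[[-0.005,0.005,0.01,0],[-0.005,0.004,0.025,0],[0,0,0.03,0],[0,0,0.025,0],[0,0,0.018,0],[0,0,0.01,0],[0,0,0,0],[0,0,0,0],[0,0,0,0]]' | grep -E 'tcp|^force'; python3 go.py 463 -300 74.5 105; python3 - <<'E'
from h import *
d=snap('side'); save(d,'place.png',(235,215,335,315),5)
E
```

```text
tcp_pos: [0.4652, -0.3012, 0.0869]
force: [0.0, 0.7, -1.0]
t 28.03 tcp [ 465.2 -301.2   86.9] tool y yaw -75.07 z [ 0.002 -0.001 -1.   ] F [ 0.   0.7 -1. ] w 20.6 gf 98.7 q [-0.72  0.23  1.85 -0.    1.06  0.59]
shift now-axes mm [-1.8 -1.7 12.4] turn rad -0.001 | shift after turn [-1.8 -1.7 12.4]
```

View pics/place.png

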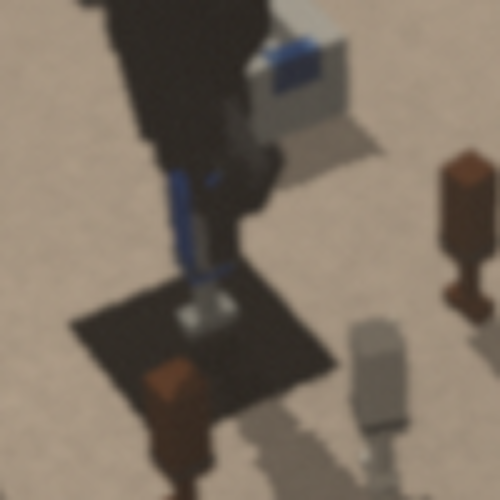

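The foot, at crop (205,310), hangs over the middle of the pad with room on all sides. Lower it gently.

```bash
python3 -m creep '[[0,0,0.004,0],[0,0,0.004,0],[0,0,0.002,0],[0,0,0,0],[0,0,0,0]]' | grep -E 'tcp|^force'; python3 -m creep '[[0,0,0.0006,0],[0,0,0.0006,0],[0,0,0.0006,0],[0,0,0,0],[0,0,0,0]]' | grep -E 'tcp|^force'; python3 go.py
```

```text
tcp_pos: [0.4641, -0.3008, 0.0754]
force: [-0.4, -0.2, -1.3]
tcp_pos: [0.4644, -0.301, 0.0741]
force: [-0.1, 0.2, 0.9]
t 28.92 tcp [ 464.4 -301.    74.1] tool y yaw -75.11 z [ 0. -0. -1.] F [-0.1  0.2  0.9] w 21.1 gf 99.1 q [-0.72  0.25  1.85 -0.    1.04  0.59]
```

```bash
python3 -m creep '[[0,0,0.0004,0],[0,0,0,0],[0,0,0,0]]' | grep -E 'tcp|^force'; python3 -m creep '[[0,0,0,0],[0,0,0,0],[0,0,0,0],[0,0,0,0],[0,0,0,0],[0,0,0,0],[0,0,0,0],[0,0,0,0]]' 0.065 20 | tail -3;  python3 -m creep '[[0,0,-0.005,0],[0,0,-0.015,0],[0,0,-0.025,0],[0,0,-0.035,0],[0,0,-0.035,0],[0,0,-0.03,0],[0,0,0,0]]' | grep -E 'tcp|^force'; python3 -m creep '[[0.035,-0.02,0,0],[0.035,-0.02,0,0],[0.035,-0.02,0,0],[0.035,-0.02,0,0],[0.035,-0.02,0,0],[0.035,-0.02,0,0],[0,0,0,0],[0,0,0,0]]' | grep -E 'tcp|^force';  python3 m.py 1 | grep -E 'blue|pad|orange'
python3 - <<'E'
from h import *
d=snap('side'); e=snap('top')
i=cv2.resize(d['frame'][130:310,210:330,::-1],(360,540)); j=cv2.resize(e['frame'][190:300,190:440,::-1],(440,194))
o=np.zeros((540,800,3),np.uint8); o[:,:360]=i;o[:194,360:]=j; cv2.imwrite('pics/end.png',np.clip(o*1.5,0,255).astype(np.uint8))
E
```

```text
tcp_pos: [0.4645, -0.301, 0.0741]
force: [-1.7, 2.2, 5.5]
force: [-0.9, -0.5, 0.9]
gripper_width: 0.0654
finger_force: 0.0
tcp_pos: [0.4673, -0.3035, 0.2268]
force: [0.6, -0.7, 0.3]
tcp_pos: [0.6374, -0.1288, 0.218]
force: [0.1, -0.2, -0.4]
top blue 121 c [ 465.5 -309.3] sz [21.2 42.2] ang 13.7 mean [ 463.1 -298.1   90.4] z [56.3 95.2 98.4]
top bluetop 101 c [ 463.3 -299.8] sz [21.1 22.8] ang 12.4 mean [ 463.1 -299.    95.3] z [89.2 95.4 98.5]
top orange 0
top pad 1116 c [ 461.7 -299.8] sz [95.1 96.2] ang 16.6 mean [ 460.9 -300.1    3.4] z [-0.6  3.4  7.5]
side blue 41 c [ 460.8 -306.3] sz [17.7 17.6] ang 18.2 mean [ 461.6 -307.2   96.1] z [92.8 96.  99.8]
side bluetop 41 c [ 460.8 -306.3] sz [17.7 17.6] ang 18.2 mean [ 461.6 -307.2   96.1] z [92.8 96.  99.8]
side orange 0
side pad 730 c [ 474.2 -314.2] sz [200.2 146.2] ang 31.7 mean [ 462.9 -308.1    4.1] z [0.6 4.  9. ]
```

View pics/end.png

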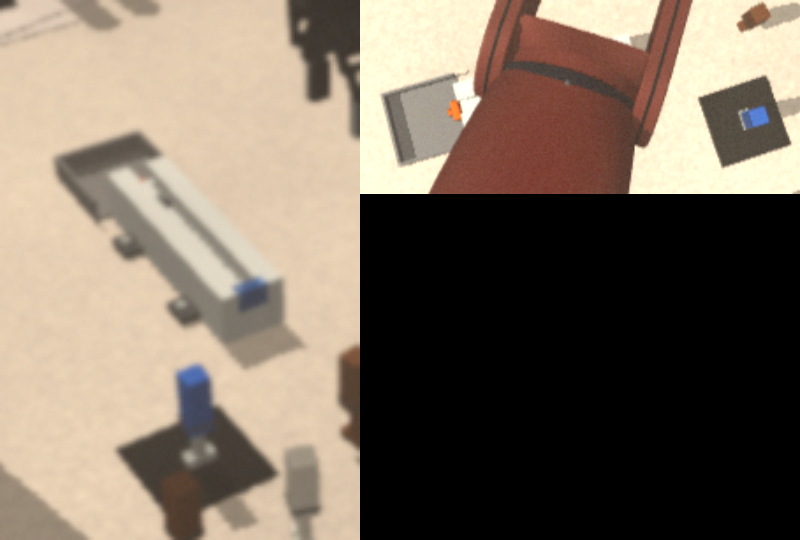

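The blue scraper stands upright mid-pad at (195,410), with its top at z 96. The orange scrap is in the pan at (455,110), and the gripper is clear of everything.

```bash
python3 -c "
from bench import sign_off
print(sign_off())"
```

```text
the job is handed in; nothing more can be done
None
```

The job is handed in (no verdict returned): the scrap was pushed out into the catch pan, where it stands on end, with about 13 N the highest force read; the scraper stands upright and released on the rubber pad, and the bottle, jar and slide box were left alone.

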